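# Close, pin and hold the emblem bonding jig

### The arm

A 6-joint arm with a two-finger parallel gripper is mounted at the origin on the work surface. World frame = base frame: x ahead of the robot, y to its left, z up, the work surface at z = 0. Lengths are in m, angles in rad, forces in N, time in s.
With the tool pointing down it reaches from about 0.425 to 0.95 m from the base axis. Payload 3.5 kg.
Tool frame: the origin (TCP) lies on the centre line of the jaws, within the pads' length; the fingertips stand 11 mm ahead of it and the grasp point (between the pads) lies 8 mm behind it; y points along the fingers, x is the direction in which the jaws open and shut, and the axes are right-handed (so a half turn about y gives the same grasp; the last joint's range is limited). The gripper opens to 85 mm and grips with 20 to 120 N. Pads are 22 mm wide; open, the fingers measure 114 mm over their backs; the gripper's body (76 mm by 85 mm) begins 54 mm behind the grasp point. The pads swing forward as they close: fully open they stand 13 mm farther back than shut.
Start: joints at [-1.433, 0.286, 1.577, -0, 1.279, -0.15], TCP at [0.192, -0.647, 0.205] pointing down, gripper open.
Joint ranges: [-2.77, 2.77], [-0.9, 2.22], [0.21, 2.48], [-1.53, 4.67], [0.24, 2.81], [-2.84, 2.84]. Speed limits (rad/s): [2.79, 2.79, 3.14, 3.14, 3.14, 3.14].

### API

Orientations are given as a unit quaternion [x, y, z, w].
In Python, from plant import get_state, read_camera, sign_off gives the robot as it stands.
- The arm moves only by the shell command python3 -m inch 'ROWS' [FORCE]. ROWS is JSON, a list of rows, each an object of numbers: "ax", "ay", "az": the turn, a rotation vector about the tool's x, y, z in rad; "x", "y", "z": the shift along the tool's x, y, z in mm; "hand": the closure, from -1 (fully open) to 1 (shut). In form: [{"ax": .., "ay": .., "az": .., "x": .., "y": .., "z": .., "hand": ..}, ...]. A call has 1 to 5 rows; each row shifts and turns the commanded pose from where the row before left it, along the tool's axes as they then stand; what a row does not reach is not made up. A row lasts 1/12 s, in which the tool goes at most 41.7 mm and 7.16 degrees, less where a joint would pass 70% of its speed; a pose out of reach is approached as far as the arm can. A call with a gripper value outside its range is refused whole. The fingers move at their own pace and stop on an object; FORCE is the grip in N (left out, the last holds). Time passes only in rows, so rows that do not move let the fingers close. It gives the time, the measured TCP pose, the force and the opening at its end, in the units of the state.
- get_state(): the state, without advancing time (a new reading comes with each control period).
- read_camera(name): name is "scene" or "top" or "wrist"; returns a dict with "img" (420x560x3 uint8, red, green, blue), "fov_y" (degrees; the focal length in pixels is half the picture's height over the tangent of half this angle, whatever the lens; pixels are square), "cx", "cy" (the principal point, pixels), "T" (4x4, takes a point from camera to world coordinates); the wrist camera has in their place "T_tool_cam" (4x4, takes a point from camera to tool coordinates, whose origin is the TCP and whose axes are the tool frame's). Camera axes: x right, y down, z forward; pixel columns grow to the right and rows downward; lengths in m; the calibration is good to about 2 mm. A picture is of the moment at which its call begins: read the wrist's pose just before it. There is no depth.
- sign_off(): hands the job in, once; it reports no verdict.
The state is a dict: "time": time; "qpos": joint angles; "dq": joint speeds; "joint_efforts": joint torques, N m; "eef_pos": TCP position; "tcp_rot": TCP orientation; "contact_force": force on the tool from outside, world axes, zero at the start; "wrist_torque": the same for the moment, N m; "opening": opening from 0.0 (shut) to 1.0 (fully open).
Only numpy, scipy, OpenCV 4.12 (cv2) and the standard library are available. Lean on these libraries where they do the work, as an engineer would, in place of code of your own. Each camera call takes 0.05 s, during which the arm holds its last target. There are 200 camera calls.

### The job

Load the hinged emblem jig: with its upper half still standing open, push the loading tray fully home underneath it, then swing the upper half down over the tray. Take the locating pin with the straight round knob and wide flange from the wooden block and push it down through the aligned holes of upper half, tray and base until its flange sits flat on the upper half and the jig is completely shut against its lift springs. Finish while still bearing down on the pin with the gripper, so that the halves stay pressed shut, and leave everything else on the bench where it is.

Things in the scene. Friction and masses are not known exactly. Their poses are not given: they have to be found in the camera images.
- jig: aluminium base of the hinged jig, bolted to the bench, 170 (x) x 140 (y) x 24 mm with 36 mm high tray rails along both sides and small bolting feet reaching to y = +-92 mm; origin under its middle; its own -x points to the jig's front (pin hole, tray lip, ball handle), +x to the hinge; z up
- lid (a joint): angle of the upper half in rad: 0 completely shut, about 1.6 upright, stop at 1.85. It stays by itself above about 1.35; let go below that it sinks slowly (about 1 rad/s) on a damped hinge, until it rests on two lift springs at about 0.07. From there about 7 N at the pin hole press it shut against the springs; released, it rises again
- lid_axis (a point): middle of the hinge line, 36 mm above the bench, 75 mm from the jig's middle towards +x of the jig; the hinge line runs along the jig's y. The upper half is an aluminium plate 150 x 140 x 10 mm that begins 5 mm from this line (when shut its underside is 36 mm and its top 46 mm above the bench), with two ribs 12 mm high along its sides, 53 to 63 mm either side of its middle line, on the outer face
- lid_ball (a point): centre of the black 26 mm ball handle of the upper half, on an 8 mm rod standing out from the front edge, 197 mm from the hinge line and 45 mm to the jig's +y side of the middle
- lid_hole (a point): centre of the 13 mm chamfered pin hole in the upper half, at its outer (top) face, 135 mm from the hinge line, on the jig's middle line; moves with the upper half
- base_hole (a point): centre of the mouth of the 12 mm pin hole in the base, 24 mm above the bench, 60 mm from the jig's middle towards the front; goes right through the base
- tray (a joint): loading tray, distance in m that it is drawn out to the front (towards the jig's -x): 0 fully home against its stop, 0.06 fully out; it slides with about 2 N friction and stays where it is left
- tray_lip (a point): middle of the top edge of the tray's bent-up front lip, on its outer (front) face: an upright plate 64 mm wide (along the jig's y), 4 mm thick, its top 60 mm and its lower edge 25 mm above the bench. The tray is a plate 98 mm wide and 6 mm thick with a 13 mm pin hole 52 mm behind the lip's outer face, which lies over the base's hole when the tray is home
- pin_knob (a point): centre of the knob of the locating pin: black straight round knob 22 mm wide and 32 mm high, on a steel flange 32 mm wide and 4 mm thick, with a steel shaft 10 mm wide and 40 mm long below (tapered over its last 9 mm to a 4 mm tip); this point lies 16 mm above the top of the flange; 90 g; the pin stands upright in one of the three holes of the pin block; with its flange on the upper half of the shut jig its tip is 6 mm above the bench
- pin_seat (a point): point on the locating pin's axis at the underside of its flange, 20 mm below the knob's centre
- pin_tip (a point): tip of the locating pin's shaft, 60 mm below the knob's centre
- pin_block: wooden block 170 (x) x 54 (y) x 46 mm high, fixed to the bench, with three upright holes 55 mm apart along its own x, each holding a pin with its flange on the block's top; origin under its middle
- tee_pin: bystander: pin with a T-handle 50 mm wide and a 20 mm flange, standing in another hole of the pin block; 76 mm long; origin at its tip
- ball_pin: bystander: pin with a 28 mm ball on top and a 20 mm flange, standing in another hole of the pin block; 80 mm long; origin at its tip
- tape_dispenser: bystander: desk tape dispenser, 135 x 58 x 97 mm high; origin under its middle
- tape_roll: bystander: roll of tape lying flat, 84 mm wide, 24 mm high; origin under its middle
- adhesive_jar: bystander: small jar of adhesive, 60 mm wide, 62 mm high; origin under its middle
- spare_emblem: bystander: spare emblem on its square backing plate, 70 x 70 x 9 mm, lying flat; origin under its middle
- screwdriver: bystander: screwdriver lying flat, 200 mm long, 26 mm thick; origin under its middle
- brayer: bystander: rubber hand roller lying flat, 175 mm long, 66 mm wide, 36 mm high; origin under its grip's forward end
Things that resemble listed ones, but are neither listed nor needed, are in the scene too. What is shaped like the part that bears pin_knob but blue or yellow is not meant.

How it is judged:
On the way, in this order (a step that is already met when the one before it is completed fails the run):
1. the tray is fully home (within 3 mm) while the upper half still stands open (above 0.6 rad) (value of joint tray below 0.003 m and value of joint lid above 0.6 rad), for 0.1 s.
2. the upper half is down on its lift springs or lower (below 0.12 rad), the tray still home (value of joint lid below 0.12 rad and value of joint tray below 0.003 m), for 0.1 s.
At the end, for the whole second after the job is handed in: upper half shut to within 0.015 rad and still, tray home within 3 mm, pin through all three holes (tip within 4 mm and knob within 6 mm of the hole's axis) with its flange within 2.5 mm of its seat, and the gripper still bearing on the pin with more than 3 N (value of joint lid below 0.015 rad and value of joint tray below 0.003 m and z of pin_seat in the frame of jig below 0.0485 m and horizontal distance between pin_tip and base_hole below 0.004 m and horizontal distance between pin_knob and base_hole below 0.006 m and contact force between the fingers and pin above 3 N and velocity of joint lid between -0.05 and 0.05 rad/s); the arm keeps its last pose, push and grip.
It fails at once if one of the other two pins shifted by more than 20 mm (distance of any of tee_pin, ball_pin from where it was at the start of the episode above 0.02 m).
It fails at once if another thing on the bench shifted by more than 30 mm (distance of any of tape_dispenser, tape_roll, adhesive_jar, spare_emblem, screwdriver, brayer from where it was at the start of the episode above 0.03 m).
It also fails if it takes over 72 s, if anything falls off the work surface, if the arm or the gripper's body presses on something with over 40 N, if the wrist force passes 120 N, or if a joint passes its speed limit or range.

## Working session

There is one attempt and no reset: what is moved stays moved. The work goes in short steps, Python scripts to look and compute and a shell command to move; the robot and the scene stay as the last step left them, time stands still between calls to the robot, and variables do not carry over. Pictures are saved under pics/ and viewed, about 8 in all and at most 12, crops included, and the job is handed in when it is done.

```bash
ls; mkdir -p pics; python3 - <<'E'
from plant import *
import cv2,numpy as np
for n in("scene","top"):
    c=read_camera(n); np.savez(f"{n}.npz",**c); cv2.imwrite(f"pics/{n}.png",c["img"][:,:,::-1]); print(n,c["fov_y"],c["cx"],c["cy"],np.round(c["T"],3).tolist())
print(get_state())
E
```

```text
pics
scene 56.57454355057134 282.00244484727466 208.42442995688177 [[0.88, 0.324, -0.347, 0.906], [0.474, -0.57, 0.671, -0.652], [0.02, -0.755, -0.655, 0.688], [0.0, 0.0, 0.0, 1.0]]
top 50.820464247987594 280.4471473988917 202.95858538343577 [[-0.077, -0.975, 0.206, 0.343], [-0.997, 0.076, -0.013, -0.024], [-0.003, -0.207, -0.978, 1.115], [0.0, 0.0, 0.0, 1.0]]
{'time': 0.1, 'qpos': array([-1.43302438e+00,  2.87099535e-01,  1.57804761e+00,  3.06143408e-06,
        1.27862257e+00, -1.49997946e-01]), 'dq': array([-0.00066921, -0.00337069, -0.0029725 ,  0.00113148, -0.00014129,
       -0.00216787]), 'joint_efforts': array([ 7.91918719e-04, -4.07296336e+01, -2.93700600e+01, -1.63934678e-04,
        3.40648119e-03, -1.10344075e-05]), 'eef_pos': array([ 0.19151338, -0.64657149,  0.20416139]), 'tcp_rot': array([-0.56597887,  0.4236789 , -0.42259852,  0.56707548]), 'contact_force': array([-0.10316664, -0.19532015, -0.32199118]), 'wrist_torque': array([ 0.04791977, -0.04222856, -0.01022927]), 'opening': 0.9973232061060615}
```

View pics/scene.png

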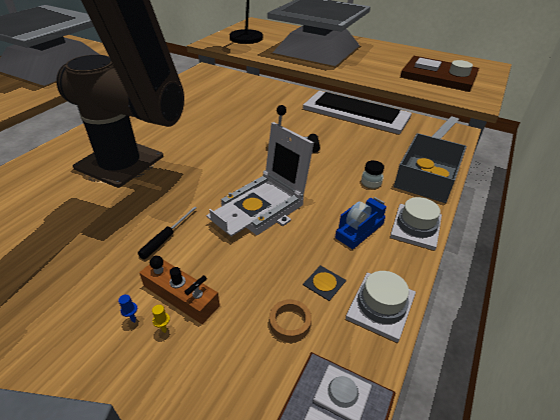

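View pics/top.png

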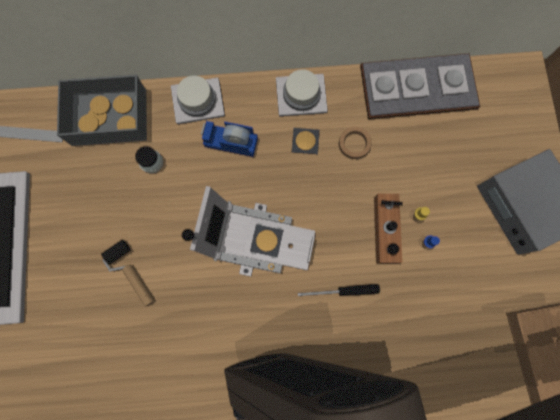

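The scene view shows the jig at about (255,195) with its lid upright and ball at (281,110). The block pins are at (156,264), (176,276) and a T-handle at (197,287). Blue (126,305) and yellow (159,317) decoys stand loose. Next I'll enlarge the block and jig.

```bash
python3 - <<'E'
import cv2,numpy as np
s=cv2.imread("pics/scene.png");t=cv2.imread("pics/top.png")
f=lambda i,x,y,w,h,k:cv2.resize(i[y:y+h,x:x+w],None,fx=k,fy=k,interpolation=cv2.INTER_CUBIC)
a=np.hstack([f(s,130,245,100,75,4),f(t,365,185,100,75,4)])
b=np.hstack([f(s,195,95,133,100+0,3)[:300,:399],f(t,175,180,150,100,3)])
b=cv2.resize(b,(800,300)) if 0 else b
b=b[:,:800] if b.shape[1]>800 else np.pad(b,((0,0),(0,800-b.shape[1]),(0,0)))
cv2.imwrite("pics/crop.png",np.vstack([a,b]))
E
```

```text
(no output)
```

View pics/crop.png

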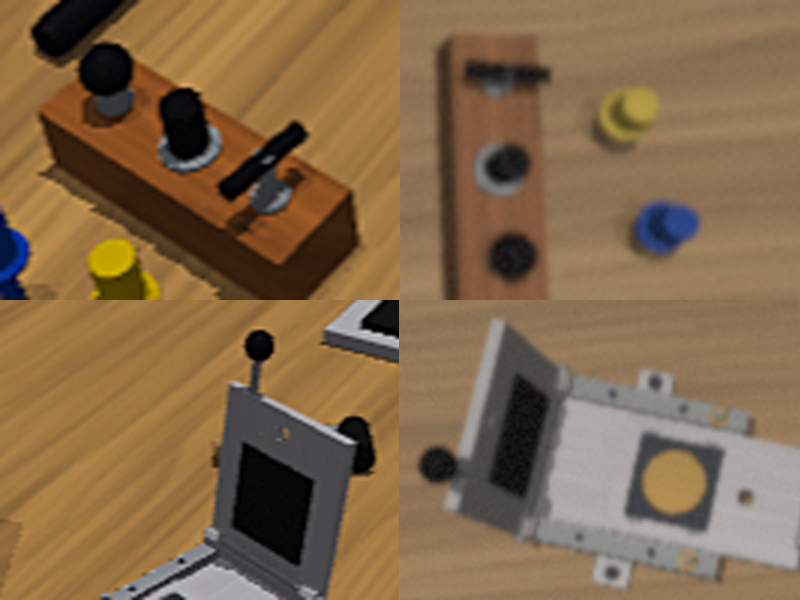

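The three candidates in the enlarged crop are a black ball with a small flange (scene 156,264), a black straight round knob with a wide steel flange (176,276), and a T-handle (197,287). The middle one fits the description. The blue and yellow ones are look-alikes. Now I'll cast rays to get positions.

```bash
cat > h.py <<'E'
import numpy as np,cv2
from scipy.spatial.transform import Rotation as R
def ray(c,uv,T=None):
    h=c["img"].shape[0]; f=h/2/np.tan(np.radians(float(c["fov_y"]))/2)
    T=c["T"] if T is None else T
    d=np.array([(uv[0]-c["cx"])/f,(uv[1]-c["cy"])/f,1.0])
    return T[:3,3],T[:3,:3]@d
def onz(c,uv,z,T=None):
    o,d=ray(c,uv,T); return o+d*(z-o[2])/d[2]
def tri(*rs):
    A=0;b=0
    for o,d in rs:
        d=d/np.linalg.norm(d);P=np.eye(3)-np.outer(d,d);A=A+P;b=b+P@o
    return np.linalg.solve(A,b)
def proj(c,p,T=None):
    h=c["img"].shape[0]; f=h/2/np.tan(np.radians(float(c["fov_y"]))/2)
    T=c["T"] if T is None else T
    q=T[:3,:3].T@(np.asarray(p)-T[:3,3]);return np.array([c["cx"]+f*q[0]/q[2],c["cy"]+f*q[1]/q[2]])
def tooT(s):
    T=np.eye(4);T[:3,:3]=R.from_quat(s["tcp_rot"]).as_matrix();T[:3,3]=s["eef_pos"];return T
E
python3 - <<'E'
from h import *
np.set_printoptions(precision=4,suppress=True)
t=dict(np.load("top.npz"));s=dict(np.load("scene.npz"))
print("knobtop",onz(t,(393,225),.082),onz(s,(175.5,269.5),.082),"flange",onz(t,(390,227.5),.05))
print("T",onz(t,(391,203.3),.1),"ball",onz(t,(393,248.8),.10))
print("trayhole",onz(t,(290.3,245.7),.03))
a=onz(t,(260.3,207.7),.008);b=onz(t,(246,270.7),.008);print("feet",a,b,(a+b)/2,np.linalg.norm(a-b),np.arctan2(*(a-b)[[1,0]]))
print("ball",tri(ray(t,(188,234.7)),ray(s,(281.3,110))))
img=t["img"].astype(int)
# block contour
hsv=cv2.cvtColor(t["img"],cv2.COLOR_RGB2HSV)
print(hsv[240,384],hsv[210,385],hsv[300,400])
st=__import__("plant").get_state();print(tooT(st)[:3,:3])
print(read:=__import__("plant").read_camera("wrist")["T_tool_cam"])
E
```

```text
knobtop [ 0.4865 -0.2995  0.082 ] [ 0.488  -0.2995  0.082 ] flange [ 0.4854 -0.2999  0.05  ]
T [ 0.5355 -0.2967  0.1   ] ball [ 0.4291 -0.2875  0.1   ]
trayhole [ 0.4622 -0.055   0.03  ]
feet [0.5675 0.0128 0.008 ] [0.4113 0.059  0.008 ] [0.4894 0.0359 0.008 ] 0.16293020740747072 -0.2874648740594725
ball [0.4788 0.1552 0.2277]
[ 12 136 126] [ 12 132 129] [ 16  98 145]
[[ 0.2838 -0.0003  0.9589]
 [-0.9589  0.0022  0.2838]
 [-0.0022 -1.      0.0003]]
[[ 1.     -0.     -0.0003  0.0007]
 [ 0.0003 -0.2885  0.9575 -0.1683]
 [-0.0001 -0.9575 -0.2885  0.0737]
 [ 0.      0.      0.      1.    ]]
```

Fit check: the tray hole lies on the jig's middle line (0 mm off), and the ball is 195 mm from the hinge and 44 mm to the side. That gives a jig centre of about (0.489, 0.036), jig +x at 1.283 rad, tray out about 35 mm and lid about 1.73 rad. I'll turn the tool so its x is jig −x and its z is jig −y, then approach the front.

```bash
python3 -m inch '[{"ay":0.115,"hand":1},{"ay":0.115,"hand":1},{"ay":0.115,"hand":1},{"ay":0.115,"hand":1},{"ay":0.116,"hand":1}]' 40
python3 -m inch '[{"x":-40,"z":6,"hand":1},{"x":-40,"z":6,"hand":1},{"x":-40,"z":6,"hand":1},{"x":-40,"z":6,"hand":1},{"x":-40,"z":6,"hand":1}]'
python3 -m inch '[{"x":-40,"z":8,"hand":1},{"x":-40,"z":8,"hand":1},{"x":-40,"z":8,"hand":1},{"x":-40,"z":8,"hand":1},{"x":-40,"z":8,"hand":1}]'
python3 -m inch '[{"x":-40,"z":6,"hand":1},{"x":-40,"z":6,"hand":1},{"x":-40,"z":6,"hand":1},{"x":-20,"z":3,"hand":1},{"hand":1}]'
python3 - <<'E'
from h import *
from plant import *
s=get_state();c=read_camera("wrist");T=tooT(s)@c["T_tool_cam"];c["T"]=T;np.savez("w1.npz",**c)
cv2.imwrite("pics/w1.png",c["img"][:,:,::-1])
print(s["eef_pos"],tooT(s)[:3,:3].round(3))
C=np.array([.4894,.0359]);j=np.array([.284,.958]);d=s["eef_pos"][:2]-C;print("jx,jy",d@j,d@[-j[1],j[0]])
E
```

```text
[ 0.19154884 -0.6466636   0.20432755] [[ 0.284 -0.     0.959]
 [-0.959  0.002  0.284]
 [-0.002 -1.     0.   ]]
jx,jy -0.7384856602000441 0.09149335190995855validation failed for argument at $[0]...
validation failed for argument at $[0]...
validation failed for argument at $[0]...
validation failed for argument at $[0]...
```

View pics/w1.png

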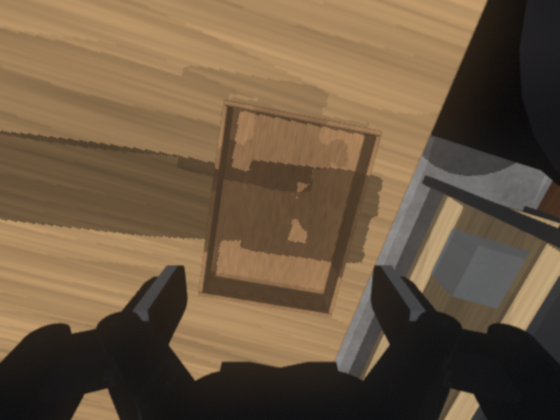

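The calls were refused, so all seven keys are probably needed. The picture only shows the start spot, a frame on the bench.

```bash
python3 -m inch '[{"ax":0,"ay":0.115,"az":0,"x":0,"y":0,"z":0,"hand":1},{"ax":0,"ay":0.115,"az":0,"x":0,"y":0,"z":0,"hand":1},{"ax":0,"ay":0.115,"az":0,"x":0,"y":0,"z":0,"hand":1},{"ax":0,"ay":0.115,"az":0,"x":0,"y":0,"z":0,"hand":1},{"ax":0,"ay":0.116,"az":0,"x":0,"y":0,"z":0,"hand":1}]' 40
```

```text
time: 0.62
eef_pos: [0.1916, -0.647, 0.205]
tcp_rot: [-0.421, 0.568, -0.568, 0.422]
contact_force: [0.1, -0.2, 0.2]
opening: 0.297
```

```bash
python3 -m inch '[{"ax":0,"ay":0,"az":0,"x":-39,"y":0,"z":6,"hand":1},{"ax":0,"ay":0,"az":0,"x":-39,"y":0,"z":6,"hand":1},{"ax":0,"ay":0,"az":0,"x":-39,"y":0,"z":6,"hand":1},{"ax":0,"ay":0,"az":0,"x":-39,"y":0,"z":6,"hand":1},{"ax":0,"ay":0,"az":0,"x":-39,"y":0,"z":6,"hand":1}]'
python3 -m inch '[{"ax":0,"ay":0,"az":0,"x":-39,"y":0,"z":6,"hand":1},{"ax":0,"ay":0,"az":0,"x":-39,"y":0,"z":6,"hand":1},{"ax":0,"ay":0,"az":0,"x":-39,"y":0,"z":6,"hand":1},{"ax":0,"ay":0,"az":0,"x":-39,"y":0,"z":6,"hand":1},{"ax":0,"ay":0,"az":0,"x":-39,"y":0,"z":6,"hand":1}]'
python3 -m inch '[{"ax":0,"ay":0,"az":0,"x":-39,"y":0,"z":6,"hand":1},{"ax":0,"ay":0,"az":0,"x":-39,"y":0,"z":6,"hand":1},{"ax":0,"ay":0,"az":0,"x":-39,"y":0,"z":10,"hand":1},{"ax":0,"ay":0,"az":0,"x":-39,"y":0,"z":9,"hand":1},{"ax":0,"ay":0,"az":0,"x":0,"y":0,"z":0,"hand":1}]'
python3 - <<'E'
from h import *
from plant import *
s=get_state();c=read_camera("wrist");T=tooT(s)@c["T_tool_cam"];c["T"]=T;np.savez("w2.npz",**c)
cv2.imwrite("pics/w2.png",c["img"][:,:,::-1])
print(s["eef_pos"],tooT(s)[:3,:3].round(3))
C=np.array([.4894,.0359]);j=np.array([.284,.958]);d=s["eef_pos"][:2]-C;print("jx,jy",d@j,d@[-j[1],j[0]])
E
```

```text
time: 1.03
eef_pos: [0.2761, -0.4669, 0.205]
tcp_rot: [-0.423, 0.567, -0.567, 0.423]
contact_force: [0.9, 0.6, 0.1]
opening: 0.0
time: 1.45
eef_pos: [0.3603, -0.2885, 0.2054]
tcp_rot: [0.423, -0.567, 0.567, -0.423]
contact_force: [1.4, 0.0, 0.6]
opening: 0.001
time: 1.87
eef_pos: [0.436, -0.1439, 0.2055]
tcp_rot: [-0.424, 0.565, -0.565, 0.426]
contact_force: [0.9, -0.6, -0.1]
opening: 0.001
[ 0.43601877 -0.14391817  0.20547955] [[-0.277  0.001  0.961]
 [-0.961  0.002 -0.277]
 [-0.003 -1.     0.001]]
jx,jy -0.18742608132125854 7.086137471400134e-05
```

View pics/w2.png

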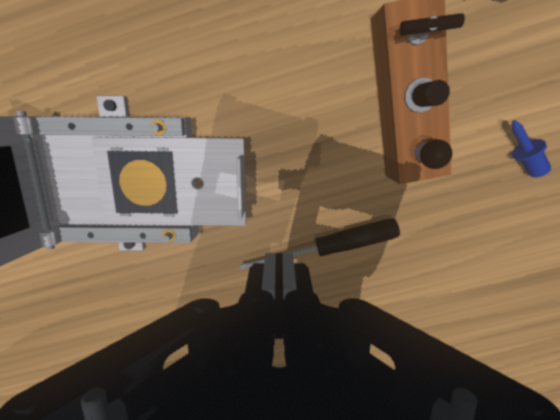

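The wrist view shows the tray hole at (197,183), the lip at x≈244, the feet at (110,105) and (131,246), the black knob top at (434,92) on its flange at (424,95), and the screwdriver clear in front. I'll cross-check the estimates from here.

```bash
python3 - <<'E'
from h import *
np.set_printoptions(precision=4,suppress=True)
c=dict(np.load("w2.npz"));C=np.array([.4894,.0359]);j=np.array([.284,.958])
def J(n,p): d=p[:2]-C; print(n,p,"jx %.4f jy %.4f"%(d@j,d@[-j[1],j[0]]))
J("trayhole",onz(c,(197.5,183),.03)); J("lip",onz(c,(244,183),.06))
J("foot",onz(c,(110,105),.008))
# rail outer top edges (z .036) at front ends
for uv in[(188,117),(192,243),(31,119),(52,243)]: J("rail",onz(c,uv,.036))
J("hinge far",onz(c,(22,121),.036));J("hinge near",onz(c,(46,241),.036))
p=onz(c,(434,92),.082);J("knobtop",p);J("flange",onz(c,(424,95),.05))
J("ball top",onz(c,(434,152),.07));
t=dict(np.load("top.npz"));
for cam in(c,t):
  g=cv2.cvtColor(cam["img"],cv2.COLOR_RGB2GRAY)
print("knob tri",tri(ray(c,(434,92)),ray(t,(393,225))))
print("hole tri",tri(ray(c,(197.5,183)),ray(t,(290.3,245.7))))
E
```

```text
trayhole [ 0.4634 -0.058   0.03  ] jx -0.0973 jy -0.0017
lip [ 0.4541 -0.1126  0.06  ] jx -0.1523 jy -0.0084
foot [0.5695 0.0112 0.008 ] jx -0.0009 jy -0.0838
rail [ 0.5317 -0.0745  0.036 ] jx -0.0937 jy -0.0719
rail [ 0.3996 -0.0291  0.036 ] jx -0.0878 jy 0.0676
rail [0.5748 0.0819 0.036 ] jx 0.0683 jy -0.0687
rail [0.4443 0.1267 0.036 ] jx 0.0742 jy 0.0690
hinge far [0.5756 0.0919 0.036 ] jx 0.0781 jy -0.0667
hinge near [0.4485 0.1322 0.036 ] jx 0.0806 jy 0.0666
knobtop [ 0.4887 -0.2993  0.082 ] jx -0.3213 jy -0.0945
flange [ 0.4866 -0.3043  0.05  ] jx -0.3267 jy -0.0940
ball top [ 0.4344 -0.2972  0.07  ] jx -0.3347 jy -0.0419
knob tri [ 0.4878 -0.3017  0.0755]
hole tri [ 0.4627 -0.0554  0.0226]
```

The jig is confirmed to within a few mm, with φ about 1.295. Now I'll go down in front of the lip.

```bash
python3 -m inch '[{"ax":0,"ay":0,"az":0,"x":0,"y":39,"z":0,"hand":1},{"ax":0,"ay":0,"az":0,"x":0,"y":39,"z":0,"hand":1},{"ax":0,"ay":0,"az":0,"x":0,"y":39,"z":0,"hand":1},{"ax":0,"ay":0,"az":0,"x":0,"y":38,"z":0,"hand":1},{"ax":0,"ay":0,"az":0,"x":0,"y":0,"z":0,"hand":1}]'
python3 -m inch '[{"ax":0,"ay":0,"az":0,"x":-10,"y":0,"z":0,"hand":1},{"ax":0,"ay":0,"az":0,"x":-10,"y":0,"z":0,"hand":1},{"ax":0,"ay":0,"az":0,"x":-8,"y":0,"z":0,"hand":1},{"ax":0,"ay":0,"az":0,"x":-8,"y":0,"z":0,"hand":1},{"ax":0,"ay":0,"az":0,"x":-8,"y":0,"z":0,"hand":1}]'
```

```text
time: 2.33
eef_pos: [0.4275, -0.1469, 0.0427]
tcp_rot: [-0.425, 0.572, -0.561, 0.42]
contact_force: [-1.7, 0.7, -0.7]
opening: 0.002
time: 2.75
eef_pos: [0.4484, -0.1071, 0.0527]
tcp_rot: [0.422, -0.565, 0.568, -0.424]
contact_force: [-0.1, -0.1, -0.6]
opening: -0.006
```

```bash
python3 -m inch '[{"ax":0,"ay":0,"az":0,"x":-6,"y":0,"z":0,"hand":1},{"ax":0,"ay":0,"az":0,"x":-6,"y":0,"z":0,"hand":1},{"ax":0,"ay":0,"az":0,"x":-4,"y":0,"z":0,"hand":1},{"ax":0,"ay":0,"az":0,"x":-2,"y":0,"z":0,"hand":1},{"ax":0,"ay":0,"az":0,"x":0,"y":0,"z":0,"hand":1}]'
python3 -m inch '[{"ax":0,"ay":0,"az":0,"x":-3,"y":0,"z":0,"hand":1},{"ax":0,"ay":0,"az":0,"x":-3,"y":0,"z":0,"hand":1},{"ax":0,"ay":0,"az":0,"x":-2,"y":0,"z":0,"hand":1},{"ax":0,"ay":0,"az":0,"x":0,"y":0,"z":0,"hand":1},{"ax":0,"ay":0,"az":0,"x":0,"y":0,"z":0,"hand":1}]'
```

```text
time: 3.17
eef_pos: [0.4517, -0.0897, 0.0504]
tcp_rot: [-0.423, 0.567, -0.566, 0.423]
contact_force: [-0.0, -1.1, 0.3]
opening: 0.003
time: 3.58
eef_pos: [0.4539, -0.0825, 0.0504]
tcp_rot: [-0.423, 0.567, -0.567, 0.423]
contact_force: [-0.2, -0.1, -0.9]
opening: -0.001
```

```bash
python3 -m inch '[{"ax":0,"ay":0,"az":0,"x":-3,"y":0,"z":0,"hand":1},{"ax":0,"ay":0,"az":0,"x":-3,"y":0,"z":0,"hand":1},{"ax":0,"ay":0,"az":0,"x":-2,"y":0,"z":0,"hand":1}]'
python3 -m inch '[{"ax":0,"ay":0,"az":0,"x":-2,"y":0,"z":0,"hand":1},{"ax":0,"ay":0,"az":0,"x":-2,"y":0,"z":0,"hand":1},{"ax":0,"ay":0,"az":0,"x":-2,"y":0,"z":0,"hand":1}]'
python3 - <<'E'
from h import *
from plant import *
s=get_state();c=read_camera("wrist");T=tooT(s)@c["T_tool_cam"];c["T"]=T;np.savez("w3.npz",**c)
t=read_camera("scene")["img"][:,:,::-1]
cv2.imwrite("pics/w3.png",np.hstack([c["img"][100:,:400,::-1],cv2.resize(t[140:260,190:330],(400,320))]))
E
```

```text
time: 3.83
eef_pos: [0.4563, -0.0745, 0.0504]
tcp_rot: [-0.423, 0.567, -0.567, 0.423]
contact_force: [-0.1, 0.4, -0.3]
opening: -0.002
time: 4.08
eef_pos: [0.458, -0.0689, 0.0505]
tcp_rot: [0.423, -0.567, 0.567, -0.423]
contact_force: [0.8, 0.5, 1.3]
opening: 0.001
```

View pics/w3.png

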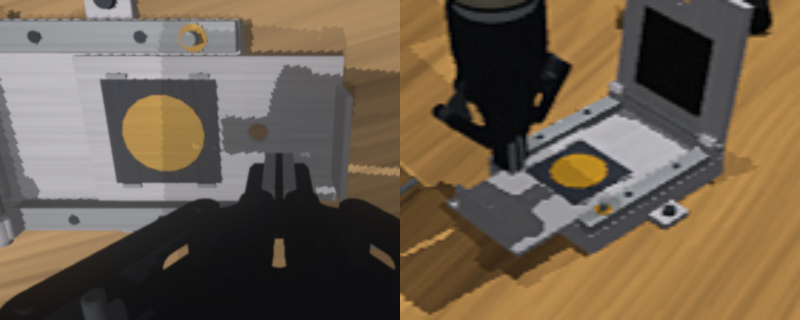

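The picture shows the fingertips (278,265 full frame) over the tray behind its front edge (about 345), and the tray hole has hardly moved. I felt no lip contact. I'll compare before and after enlarged to understand the lip.

```bash
python3 - <<'E'
from h import *
from plant import *
a=dict(np.load("scene.npz"));n=read_camera("scene");w=dict(np.load("w2.npz"));w3=dict(np.load("w3.npz"))
s=get_state();tip=s["eef_pos"]-[0,0,.011];print("tip",tip,"scene px",proj(n,tip),"w3 px",proj(w3,tip),"contact",s["contact_force"])
f=lambda i,x,y,w_,h,k:cv2.resize(i[y:y+h,x:x+w_,::-1],(400,300),interpolation=cv2.INTER_CUBIC)
cv2.imwrite("pics/cmp.png",np.vstack([np.hstack([f(a["img"],195,180,80,60,5),f(n["img"],195,180,80,60,5)]),np.hstack([f(w["img"],170,110,133,100,4),f(w3["img"],230,150,160,120,4)])]))
E
```

```text
tip [ 0.45796262 -0.0689242   0.03941986] scene px [229.63627824 213.64722686] w3 px [277.99828697 241.92897326] contact [-0.1116078  -0.01428109 -0.22670996]
```

View pics/cmp.png

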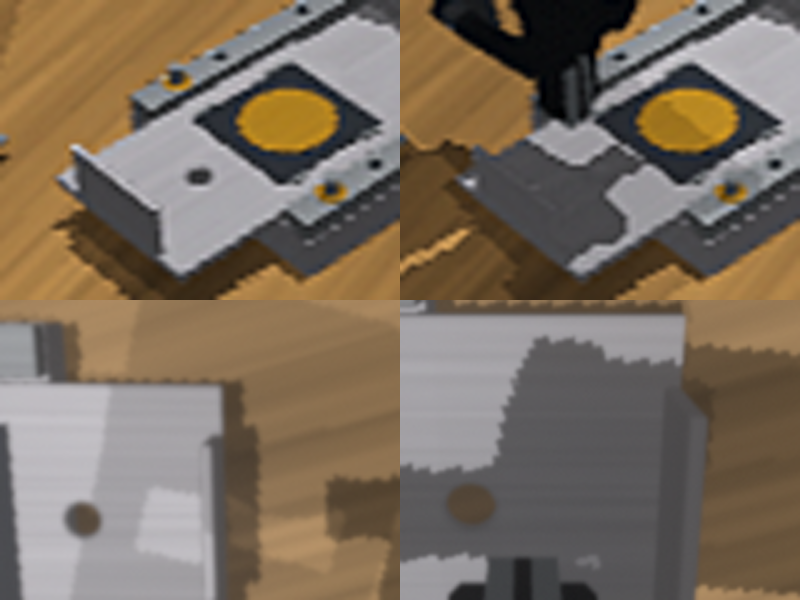

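```bash
python3 - <<'E'
from h import *
from plant import *
np.set_printoptions(precision=4,suppress=True)
n=dict(np.load("scene.npz"));w=dict(np.load("w3.npz"));s=get_state();T=tooT(s)
for uv in((229.4,204),(229.4,205.5)):
  p=tri(ray(n,uv),ray(w,(279,252.8)));print(p,"tool",T[:3,:3].T@(p-T[:3,3]))
print(s["qpos"])
# lip: top edge both ends, outer face
for uv in((230+.4*303,150+.4*120),(230+.4*290,150+.4*290)): print(onz(w,uv,.06))
print("hole",onz(w,(258,232),.03),"scene lip top",onz(n,(195+72/5,180+145/5),.06),onz(n,(195+160/5,180+212/5),.06), "hole",onz(n,(195+198/5,180+176/5),.03))
E
```

```text
[ 0.4647 -0.0726  0.0756] tool [ 0.0016 -0.0251  0.0075]
[ 0.4628 -0.0716  0.0696] tool [ 0.0012 -0.0192  0.0054]
[-0.369   0.0101  2.199  -0.0001  0.9325  1.4897]
[ 0.4788 -0.1148  0.06  ]
[ 0.4416 -0.1035  0.06  ]
hole [ 0.4644 -0.0575  0.03  ] scene lip top [ 0.4198 -0.0976  0.06  ] [ 0.4842 -0.1161  0.06  ] hole [ 0.4656 -0.0592  0.03  ]
```

```bash
python3 - <<'E'
from h import *
w=dict(np.load("w3.npz"));f=210/np.tan(np.radians(float(w["fov_y"]))/2);print(f,w["cx"],w["cy"])
T=w["T_tool_cam"]
d=f*.085/186;print("depth",d)
for v in(266,):
  p=T[:3,:3]@np.array([0,(v-w["cy"])/f*d,d])+T[:3,3];print(p)
for z in(.011,0,-.011):
  o=T[:3,3]; dd=T[:3,:3]@np.array([0,(253-w["cy"])/f,1]); print("closed z",z,"y",(o+dd*(z-o[2])/dd[2])[1])
i=cv2.imread("pics/w1.png"); print(i[266,150:200:3,0],i[266,360:410:3,0])
E
```

```text
315.49996460026455 278.61674054973906 210.70912100858104
depth 0.14418009134958326
[ 0.00050135 -0.03759257  0.0082006 ]
closed z 0.011 y -0.029516117932851915
closed z 0 y -0.005291804899964975
closed z -0.011 y 0.018932508132921994
[100 100  99 100 100  87  71  70  70  49  34  54  95  97  97  98  98] [100  99  97  96  94  41  42  66  72  72  73 103  75  67  69  70  70]
```

Two independent views put the closed fingertips about 22 mm behind the reported TCP, not 11 mm ahead. That explains why they passed over the lip. I'll settle it by gently touching the tray plate (z = 30 mm) below.

```bash
for k in 1 ; do python3 -m inch '[{"ax":0,"ay":0,"az":0,"x":0,"y":4,"z":0,"hand":1},{"ax":0,"ay":0,"az":0,"x":0,"y":4,"z":0,"hand":1},{"ax":0,"ay":0,"az":0,"x":0,"y":0,"z":0,"hand":1}]'; done
python3 -m inch '[{"ax":0,"ay":0,"az":0,"x":0,"y":4,"z":0,"hand":1},{"ax":0,"ay":0,"az":0,"x":0,"y":4,"z":0,"hand":1},{"ax":0,"ay":0,"az":0,"x":0,"y":4,"z":0,"hand":1},{"ax":0,"ay":0,"az":0,"x":0,"y":0,"z":0,"hand":1}]'
python3 -m inch '[{"ax":0,"ay":0,"az":0,"x":0,"y":4,"z":0,"hand":1},{"ax":0,"ay":0,"az":0,"x":0,"y":2,"z":0,"hand":1},{"ax":0,"ay":0,"az":0,"x":0,"y":0,"z":0,"hand":1}]'
```

```text
time: 4.48
eef_pos: [0.4571, -0.0689, 0.0413]
tcp_rot: [-0.423, 0.567, -0.566, 0.423]
contact_force: [0.3, -0.3, -0.2]
opening: 0.003
time: 4.82
eef_pos: [0.4571, -0.0688, 0.0293]
tcp_rot: [-0.423, 0.567, -0.566, 0.423]
contact_force: [-0.6, -0.4, 0.4]
opening: 0.001
time: 5.07
eef_pos: [0.4575, -0.0689, 0.0238]
tcp_rot: [-0.423, 0.567, -0.566, 0.423]
contact_force: [-0.5, 0.1, 0.6]
opening: -0.001
```

```bash
python3 -m inch '[{"ax":0,"ay":0,"az":0,"x":0,"y":3,"z":0,"hand":1},{"ax":0,"ay":0,"az":0,"x":0,"y":3,"z":0,"hand":1},{"ax":0,"ay":0,"az":0,"x":0,"y":0,"z":0,"hand":1}]'
python3 -m inch '[{"ax":0,"ay":0,"az":0,"x":0,"y":2,"z":0,"hand":1},{"ax":0,"ay":0,"az":0,"x":0,"y":2,"z":0,"hand":1},{"ax":0,"ay":0,"az":0,"x":0,"y":0,"z":0,"hand":1}]'
python3 -m inch '[{"ax":0,"ay":0,"az":0,"x":0,"y":1.5,"z":0,"hand":1},{"ax":0,"ay":0,"az":0,"x":0,"y":1.5,"z":0,"hand":1},{"ax":0,"ay":0,"az":0,"x":0,"y":0,"z":0,"hand":1}]'
```

```text
time: 5.32
eef_pos: [0.4575, -0.0689, 0.0178]
tcp_rot: [-0.423, 0.567, -0.566, 0.423]
contact_force: [0.3, 0.8, -0.0]
opening: -0.001
time: 5.57
eef_pos: [0.4576, -0.0689, 0.014]
tcp_rot: [-0.423, 0.567, -0.566, 0.423]
contact_force: [-0.3, 0.2, -0.0]
opening: 0.001
time: 5.82
eef_pos: [0.4577, -0.069, 0.0111]
tcp_rot: [-0.423, 0.567, -0.566, 0.423]
contact_force: [0.2, -0.1, -0.3]
opening: -0.002
```

```bash
python3 -m inch '[{"ax":0,"ay":0,"az":0,"x":0,"y":1.5,"z":0,"hand":1},{"ax":0,"ay":0,"az":0,"x":0,"y":1.5,"z":0,"hand":1},{"ax":0,"ay":0,"az":0,"x":0,"y":0,"z":0,"hand":1}]'
python3 -m inch '[{"ax":0,"ay":0,"az":0,"x":0,"y":1,"z":0,"hand":1},{"ax":0,"ay":0,"az":0,"x":0,"y":1,"z":0,"hand":1},{"ax":0,"ay":0,"az":0,"x":0,"y":0,"z":0,"hand":1}]'
python3 - <<'E'
from h import *
from plant import *
s=get_state();w=read_camera("wrist");n=read_camera("scene")
print(s["eef_pos"],s["contact_force"])
f=lambda i,x,y,w_,h:cv2.resize(i[y:y+h,x:x+w_,::-1],(400,300),interpolation=cv2.INTER_CUBIC)
cv2.imwrite("pics/touch.png",np.hstack([f(n["img"],195,180,80,60),f(w["img"],200,150,200,150)]))
E
```

```text
time: 6.07
eef_pos: [0.4577, -0.069, 0.0081]
tcp_rot: [-0.423, 0.567, -0.566, 0.423]
contact_force: [0.5, 1.3, 0.2]
opening: -0.002
time: 6.32
eef_pos: [0.4578, -0.069, 0.0062]
tcp_rot: [-0.423, 0.567, -0.567, 0.423]
contact_force: [0.0, 0.0, -0.0]
opening: 0.002
[ 0.45778124 -0.06898554  0.00622171] [ 0.01351865  0.00571272 -0.02598121]
```

View pics/touch.png

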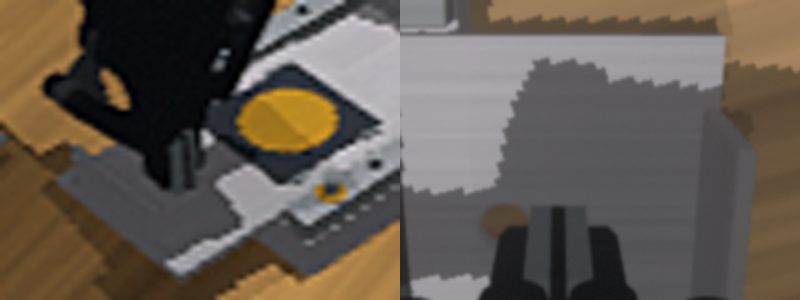

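The fingertips (scene about 231,218) are close to the plate but not touching yet. I'll go on in millimetre steps.

```bash
python3 -m inch '[{"ax":0,"ay":0,"az":0,"x":0,"y":1.5,"z":0,"hand":1},{"ax":0,"ay":0,"az":0,"x":0,"y":1,"z":0,"hand":1},{"ax":0,"ay":0,"az":0,"x":0,"y":0,"z":0,"hand":1}]'
python3 -m inch '[{"ax":0,"ay":0,"az":0,"x":0,"y":1,"z":0,"hand":1},{"ax":0,"ay":0,"az":0,"x":0,"y":1,"z":0,"hand":1},{"ax":0,"ay":0,"az":0,"x":0,"y":0,"z":0,"hand":1}]'
python3 -m inch '[{"ax":0,"ay":0,"az":0,"x":0,"y":1,"z":0,"hand":1},{"ax":0,"ay":0,"az":0,"x":0,"y":1,"z":0,"hand":1},{"ax":0,"ay":0,"az":0,"x":0,"y":0,"z":0,"hand":1}]'
```

```text
time: 6.67
eef_pos: [0.4581, -0.0691, 0.0041]
tcp_rot: [0.423, -0.567, 0.567, -0.423]
contact_force: [-0.2, -0.6, 2.3]
opening: -0.001
time: 6.92
eef_pos: [0.4581, -0.0692, 0.004]
tcp_rot: [-0.424, 0.567, -0.566, 0.423]
contact_force: [-6.3, 2.4, 16.8]
opening: -0.002
time: 7.17
eef_pos: [0.4581, -0.0692, 0.0038]
tcp_rot: [-0.424, 0.568, -0.565, 0.422]
contact_force: [-12.3, 4.0, 30.4]
opening: 0.002
```

Contact came at TCP z = 4.1 mm on a 30 mm surface, so the closed fingertips are 26 mm *behind* the reported TCP, and the stated tool length is 37 mm off. From here on: tip z = TCP z + 26 mm. Now back over the lip, down in front of it, and push.

```bash
python3 -m inch '[{"ax":0,"ay":0,"az":0,"x":0,"y":-22,"z":0,"hand":1},{"ax":0,"ay":0,"az":0,"x":0,"y":-22,"z":0,"hand":1},{"ax":0,"ay":0,"az":0,"x":0,"y":-20,"z":0,"hand":1},{"ax":0,"ay":0,"az":0,"x":0,"y":0,"z":0,"hand":1}]'
python3 -m inch '[{"ax":0,"ay":0,"az":0,"x":25,"y":0,"z":0,"hand":1},{"ax":0,"ay":0,"az":0,"x":30,"y":0,"z":0,"hand":1},{"ax":0,"ay":0,"az":0,"x":25,"y":0,"z":0,"hand":1},{"ax":0,"ay":0,"az":0,"x":0,"y":0,"z":0,"hand":1}]'
python3 -m inch '[{"ax":0,"ay":0,"az":0,"x":0,"y":22,"z":0,"hand":1},{"ax":0,"ay":0,"az":0,"x":0,"y":22,"z":0,"hand":1},{"ax":0,"ay":0,"az":0,"x":0,"y":0,"z":0,"hand":1}]'
```

```text
time: 7.5
eef_pos: [0.4611, -0.0702, 0.0681]
tcp_rot: [0.421, -0.564, 0.569, -0.425]
contact_force: [0.7, -0.2, 0.6]
opening: -0.0
time: 7.83
eef_pos: [0.4343, -0.1486, 0.0633]
tcp_rot: [0.422, -0.567, 0.568, -0.422]
contact_force: [-0.1, 0.2, 0.1]
opening: -0.0
time: 8.08
eef_pos: [0.4316, -0.1435, 0.0155]
tcp_rot: [-0.424, 0.57, -0.564, 0.422]
contact_force: [-0.4, -0.6, -0.2]
opening: -0.003
```

```bash
python3 -m inch '[{"ax":0,"ay":0,"az":0,"x":-8,"y":0,"z":0,"hand":1},{"ax":0,"ay":0,"az":0,"x":-8,"y":0,"z":0,"hand":1},{"ax":0,"ay":0,"az":0,"x":-8,"y":0,"z":0,"hand":1},{"ax":0,"ay":0,"az":0,"x":-8,"y":0,"z":0,"hand":1}]'
python3 -m inch '[{"ax":0,"ay":0,"az":0,"x":-6,"y":0,"z":0,"hand":1},{"ax":0,"ay":0,"az":0,"x":-6,"y":0,"z":0,"hand":1},{"ax":0,"ay":0,"az":0,"x":-4,"y":0,"z":0,"hand":1}]'
python3 -m inch '[{"ax":0,"ay":0,"az":0,"x":-3,"y":0,"z":0,"hand":1},{"ax":0,"ay":0,"az":0,"x":-3,"y":0,"z":0,"hand":1},{"ax":0,"ay":0,"az":0,"x":-2,"y":0,"z":0,"hand":1}]'
```

```text
time: 8.42
eef_pos: [0.4454, -0.1146, 0.0211]
tcp_rot: [0.423, -0.565, 0.567, -0.424]
contact_force: [-0.1, -1.8, 0.4]
opening: 0.003
time: 8.67
eef_pos: [0.4499, -0.0994, 0.0208]
tcp_rot: [0.423, -0.566, 0.567, -0.424]
contact_force: [-0.1, -2.6, 3.3]
opening: -0.002
time: 8.92
eef_pos: [0.4515, -0.092, 0.0201]
tcp_rot: [0.423, -0.566, 0.567, -0.423]
contact_force: [-0.2, -1.8, 1.8]
opening: -0.001
```

It is pushing at about 2 N, the tray's friction. Continue to the stop.

```bash
python3 -m inch '[{"ax":0,"ay":0,"az":0,"x":-2,"y":0,"z":0,"hand":1},{"ax":0,"ay":0,"az":0,"x":-2,"y":0,"z":0,"hand":1},{"ax":0,"ay":0,"az":0,"x":0,"y":0,"z":0,"hand":1}]'
python3 -m inch '[{"ax":0,"ay":0,"az":0,"x":-2,"y":0,"z":0,"hand":1},{"ax":0,"ay":0,"az":0,"x":-2,"y":0,"z":0,"hand":1},{"ax":0,"ay":0,"az":0,"x":0,"y":0,"z":0,"hand":1}]'
python3 -m inch '[{"ax":0,"ay":0,"az":0,"x":-1.5,"y":0,"z":0,"hand":1},{"ax":0,"ay":0,"az":0,"x":-1.5,"y":0,"z":0,"hand":1},{"ax":0,"ay":0,"az":0,"x":0,"y":0,"z":0,"hand":1}]'
```

```text
time: 9.17
eef_pos: [0.4522, -0.0879, 0.0198]
tcp_rot: [-0.423, 0.567, -0.567, 0.423]
contact_force: [-0.3, -0.5, 0.5]
opening: -0.002
time: 9.42
eef_pos: [0.4531, -0.0848, 0.0198]
tcp_rot: [0.424, -0.566, 0.567, -0.423]
contact_force: [-0.9, -4.0, 1.2]
opening: 0.003
time: 9.67
eef_pos: [0.4532, -0.0847, 0.0199]
tcp_rot: [0.427, -0.564, 0.567, -0.422]
contact_force: [-4.3, -15.1, -0.2]
opening: -0.0
```

The tray stopped at 15 N with TCP jx = −0.126, which matches home (−0.128 expected). Back off, lift over the lid, and go behind it (jx ≈ +0.15, jy ≈ −0.02, tips at z ≈ 0.175).

```bash
python3 -m inch '[{"ax":0,"ay":0,"az":0,"x":15,"y":0,"z":0,"hand":1},{"ax":0,"ay":0,"az":0,"x":15,"y":-30,"z":0,"hand":1},{"ax":0,"ay":0,"az":0,"x":0,"y":-40,"z":0,"hand":1},{"ax":0,"ay":0,"az":0,"x":0,"y":-40,"z":0,"hand":1},{"ax":0,"ay":0,"az":0,"x":0,"y":-40,"z":0,"hand":1}]'
python3 -m inch '[{"ax":0,"ay":0,"az":0,"x":0,"y":-40,"z":0,"hand":1},{"ax":0,"ay":0,"az":0,"x":0,"y":-40,"z":0,"hand":1},{"ax":0,"ay":0,"az":0,"x":0,"y":-10,"z":0,"hand":1},{"ax":0,"ay":0,"az":0,"x":-20,"y":0,"z":5,"hand":1},{"ax":0,"ay":0,"az":0,"x":0,"y":0,"z":0,"hand":1}]'
python3 -m inch '[{"ax":0,"ay":0,"az":0,"x":0,"y":0,"z":0,"hand":1}]'
```

```text
time: 10.08
eef_pos: [0.4446, -0.1093, 0.1706]
tcp_rot: [-0.423, 0.568, -0.566, 0.423]
contact_force: [-0.2, -0.4, -0.5]
opening: 0.003
time: 10.5
eef_pos: [0.4571, -0.0907, 0.2608]
tcp_rot: [-0.422, 0.566, -0.566, 0.424]
contact_force: [0.1, 0.4, -1.1]
opening: 0.0
time: 10.58
eef_pos: [0.4557, -0.0916, 0.2589]
tcp_rot: [-0.424, 0.567, -0.565, 0.423]
contact_force: [-0.2, -0.5, -0.5]
opening: -0.001
```

```bash
python3 -m inch '[{"ax":0,"ay":0,"az":0,"x":-40,"y":0,"z":4,"hand":1},{"ax":0,"ay":0,"az":0,"x":-40,"y":0,"z":4,"hand":1},{"ax":0,"ay":0,"az":0,"x":-40,"y":0,"z":4,"hand":1},{"ax":0,"ay":0,"az":0,"x":-40,"y":0,"z":4,"hand":1},{"ax":0,"ay":0,"az":0,"x":-40,"y":0,"z":4,"hand":1}]'
python3 -m inch '[{"ax":0,"ay":0,"az":0,"x":-40,"y":0,"z":0,"hand":1},{"ax":0,"ay":0,"az":0,"x":-40,"y":0,"z":0,"hand":1},{"ax":0,"ay":0,"az":0,"x":-5,"y":0,"z":0,"hand":1},{"ax":0,"ay":0,"az":0,"x":0,"y":0,"z":0,"hand":1}]'
python3 - <<'E'
from h import *
from plant import *
s=get_state();n=read_camera("scene")
C=np.array([.4894,.0359]);j=np.array([.284,.958]);d=s["eef_pos"][:2]-C;print(s["eef_pos"],"jx,jy",d@j,d@[-j[1],j[0]])
cv2.imwrite("pics/beh.png",cv2.resize(n["img"][20:260,160:400,::-1],(560,560)))
E
```

```text
time: 11.0
eef_pos: [0.5316, 0.0949, 0.2581]
tcp_rot: [-0.424, 0.567, -0.566, 0.422]
contact_force: [1.5, -1.1, -0.1]
opening: -0.0
time: 11.33
eef_pos: [0.5556, 0.1767, 0.2576]
tcp_rot: [-0.425, 0.567, -0.565, 0.423]
contact_force: [0.5, -0.4, -0.9]
opening: 0.002
[0.55556812 0.17668515 0.25759912] jx,jy 0.1536639254274899 -0.02340607788044074
```

View pics/beh.png

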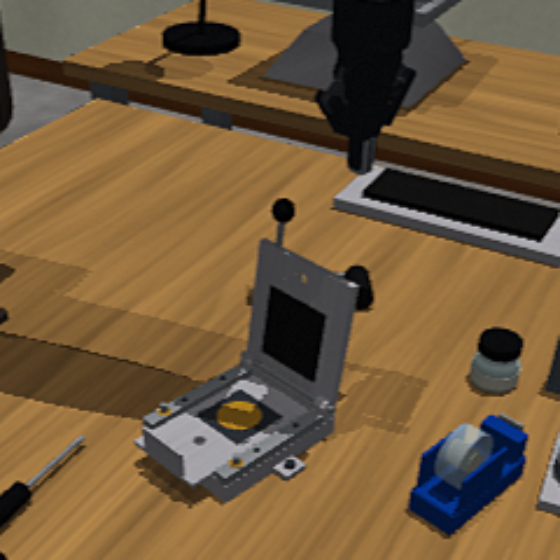

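The tray is home (lip against the base front at 160,450), the lid is still upright, and the tool is above and behind it. Now lower the tool and push the lid forward past its balance point.

```bash
python3 -m inch '[{"ax":0,"ay":0,"az":0,"x":0,"y":36,"z":0,"hand":1},{"ax":0,"ay":0,"az":0,"x":0,"y":36,"z":0,"hand":1},{"ax":0,"ay":0,"az":0,"x":0,"y":36,"z":0,"hand":1},{"ax":0,"ay":0,"az":0,"x":0,"y":0,"z":0,"hand":1}]'
python3 -m inch '[{"ax":0,"ay":0,"az":0,"x":12,"y":0,"z":0,"hand":1},{"ax":0,"ay":0,"az":0,"x":12,"y":0,"z":0,"hand":1},{"ax":0,"ay":0,"az":0,"x":12,"y":0,"z":0,"hand":1},{"ax":0,"ay":0,"az":0,"x":12,"y":0,"z":0,"hand":1},{"ax":0,"ay":0,"az":0,"x":12,"y":0,"z":0,"hand":1}]'
python3 -m inch '[{"ax":0,"ay":0,"az":0,"x":12,"y":0,"z":0,"hand":1},{"ax":0,"ay":0,"az":0,"x":12,"y":0,"z":0,"hand":1},{"ax":0,"ay":0,"az":0,"x":12,"y":0,"z":0,"hand":1},{"ax":0,"ay":0,"az":0,"x":12,"y":0,"z":0,"hand":1},{"ax":0,"ay":0,"az":0,"x":12,"y":0,"z":0,"hand":1}]'
python3 -m inch '[{"ax":0,"ay":0,"az":0,"x":12,"y":0,"z":0,"hand":1},{"ax":0,"ay":0,"az":0,"x":12,"y":0,"z":0,"hand":1},{"ax":0,"ay":0,"az":0,"x":12,"y":0,"z":0,"hand":1},{"ax":0,"ay":0,"az":0,"x":12,"y":0,"z":0,"hand":1},{"ax":0,"ay":0,"az":0,"x":0,"y":0,"z":0,"hand":1}]'
```

```text
time: 11.72
eef_pos: [0.55, 0.1722, 0.1427]
tcp_rot: [-0.428, 0.57, -0.564, 0.417]
contact_force: [-2.0, -0.9, -2.1]
opening: 0.003
time: 12.13
eef_pos: [0.5416, 0.1165, 0.1564]
tcp_rot: [0.42, -0.565, 0.568, -0.425]
contact_force: [1.9, 2.9, 3.4]
opening: -0.001
time: 12.55
eef_pos: [0.5209, 0.0587, 0.151]
tcp_rot: [-0.424, 0.567, -0.566, 0.422]
contact_force: [0.6, 3.0, -0.5]
opening: 0.003
time: 12.97
eef_pos: [0.508, 0.0119, 0.1518]
tcp_rot: [0.423, -0.567, 0.567, -0.422]
contact_force: [0.2, 0.7, 0.2]
opening: -0.002
```

```bash
python3 -m inch '[{"ax":0,"ay":0,"az":0,"x":0,"y":-35,"z":0,"hand":1},{"ax":0,"ay":0,"az":0,"x":0,"y":-35,"z":0,"hand":1},{"ax":0,"ay":0,"az":0,"x":20,"y":0,"z":0,"hand":1},{"ax":0,"ay":0,"az":0,"x":30,"y":0,"z":0,"hand":1},{"ax":0,"ay":0,"az":0,"x":30,"y":0,"z":0,"hand":-1}]'
python3 -m inch '[{"ax":0,"ay":0,"az":0,"x":5,"y":0,"z":0,"hand":-1},{"ax":0,"ay":0,"az":0,"x":0,"y":0,"z":0,"hand":-1},{"ax":0,"ay":0,"az":0,"x":0,"y":0,"z":0,"hand":-1},{"ax":0,"ay":0,"az":0,"x":0,"y":0,"z":0,"hand":-1},{"ax":0,"ay":0,"az":0,"x":0,"y":0,"z":0,"hand":-1}]'
python3 -m inch '[{"ax":0,"ay":0,"az":0,"x":0,"y":0,"z":0,"hand":-1},{"ax":0,"ay":0,"az":0,"x":0,"y":0,"z":0,"hand":-1},{"ax":0,"ay":0,"az":0,"x":0,"y":0,"z":0,"hand":-1},{"ax":0,"ay":0,"az":0,"x":0,"y":0,"z":0,"hand":-1},{"ax":0,"ay":0,"az":0,"x":0,"y":0,"z":0,"hand":-1}]'
python3 - <<'E'
from h import *
from plant import *
s=get_state();c=read_camera("wrist");T=tooT(s)@c["T_tool_cam"];c["T"]=T;np.savez("w4.npz",**c)
n=read_camera("scene");np.savez("s4.npz",**n)
print(s["eef_pos"])
cv2.imwrite("pics/w4.png",np.hstack([c["img"][:,:,::-1],np.pad(cv2.resize(n["img"][150:250,200:310,::-1],(240,218)),((0,202),(0,0),(0,0)))]))
E
```

```text
time: 13.38
eef_pos: [0.4862, -0.0632, 0.2232]
tcp_rot: [0.423, -0.565, 0.567, -0.424]
contact_force: [-0.2, -0.2, -0.1]
opening: 0.129
time: 13.8
eef_pos: [0.4847, -0.0665, 0.2218]
tcp_rot: [-0.423, 0.567, -0.566, 0.423]
contact_force: [-0.2, -0.1, -0.1]
opening: 0.844
time: 14.22
eef_pos: [0.4845, -0.0674, 0.2219]
tcp_rot: [-0.423, 0.567, -0.567, 0.423]
contact_force: [-0.7, 0.6, 0.3]
opening: 0.996
[ 0.4844799  -0.06740206  0.22189635]
```

View pics/w4.png

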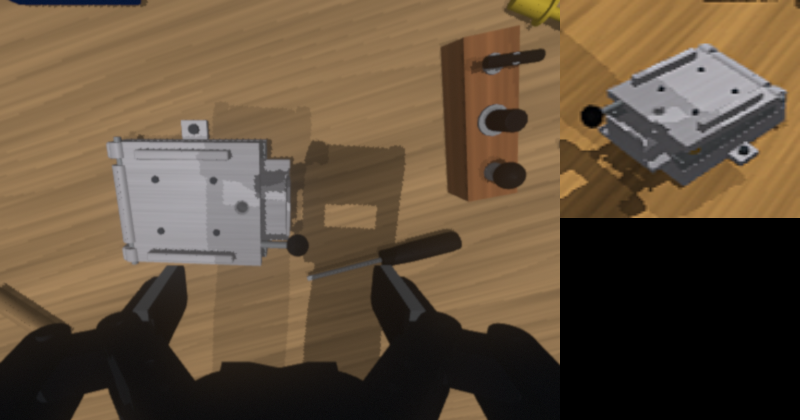

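The lid is down on its springs. The hole is at about (241,207), four screw dots surround it, and the ball is at (297,244). In this view the pin flange is at about (495,121). Now precise centroids.

```bash
python3 - <<'E'
from h import *
np.set_printoptions(precision=4,suppress=True)
c=dict(np.load("w4.npz"));C=np.array([.4894,.0359]);j=np.array([.284,.958]);s=dict(np.load("s4.npz"))
g=cv2.cvtColor(c["img"],cv2.COLOR_RGB2GRAY).astype(float)
def J(n,p): d=p[:2]-C; print(n,p,"jx %.4f jy %.4f"%(d@j,d@[-j[1],j[0]]))
def blob(u,v,r=7):
    w=g[v-r:v+r+1,u-r:u+r+1]; ref=np.median(w); m=np.clip(ref-20-w,0,None); yy,xx=np.mgrid[v-r:v+r+1,u-r:u+r+1]
    return np.array([(m*xx).sum(),(m*yy).sum()])/m.sum(), ref, w.min()
uv,a,b=blob(241,207);print(uv,a,b);J("hole",onz(c,uv,.0535))
for q in((155,180),(213,181),(161,231),(216,233)):
    uv,a,b=blob(*q,5);J("screw",onz(c,uv,.052))
for q in((194,128),): J("foot",onz(c,blob(*q,5)[0],.008))
J("ball",onz(c,(297.5,244.5),.055))
for q in((108,147),(130,257)): J("hinge",onz(c,q,.040))
# pin: flange ellipse bright; knob dark
b=c["img"][95:150,470:535].astype(int); 
hsv=cv2.cvtColor(c["img"],cv2.COLOR_RGB2HSV)
fl=((hsv[...,1]<60)&(hsv[...,2]>90)).astype(np.uint8); 
ys,xs=np.nonzero(fl[100:142,472:530]);print("flange px x",xs.min()+472,xs.max()+472,"y",ys.min()+100,ys.max()+100)
for cam,T in((c,0),):
  for p in((.487,-.3005,.05),(.487,-.3005,.082)): print("proj",proj(cam,np.array(p)))
E
```

```text
[241.6438 206.7096] 112.0 77.0
hole [ 0.4741 -0.0218  0.0535] jx -0.0597 jy -0.0017
screw [0.5302 0.0591 0.052 ] jx 0.0338 jy -0.0325
screw [ 0.5111 -0.0012  0.052 ] jx -0.0294 jy -0.0313
screw [0.4731 0.0762 0.052 ] jx 0.0339 jy 0.0271
screw [0.4532 0.016  0.052 ] jx -0.0293 jy 0.0290
foot [nan nan nan] jx nan jy nan
ball [ 0.4134 -0.0693  0.055 ] jx -0.1224 jy 0.0429
hinge [0.5768 0.0995 0.04  ] jx 0.0857 jy -0.0656
hinge [0.449  0.1309 0.04  ] jx 0.0795 jy 0.0657
flange px x 479 505 y 104 135
proj [493.1587 120.9407]
proj [515.3017 121.5039]<stdin>:8: RuntimeWarning: invalid value encountered in divide
```

The hole comes out at (0.474, −0.022), with jx −0.060 as specified and the four screws symmetric about the same middle line (jy −1.8 mm). Move to hover above the pin.

```bash
python3 -m inch '[{"ax":0,"ay":0,"az":0,"x":40,"y":0,"z":12,"hand":-1},{"ax":0,"ay":0,"az":0,"x":40,"y":0,"z":12,"hand":-1},{"ax":0,"ay":0,"az":0,"x":40,"y":0,"z":12,"hand":-1},{"ax":0,"ay":0,"az":0,"x":40,"y":0,"z":12,"hand":-1},{"ax":0,"ay":0,"az":0,"x":40,"y":0,"z":12,"hand":-1}]'
python3 -m inch '[{"ax":0,"ay":0,"az":0,"x":23,"y":20,"z":7,"hand":-1},{"ax":0,"ay":0,"az":0,"x":0,"y":40,"z":0,"hand":-1},{"ax":0,"ay":0,"az":0,"x":0,"y":40,"z":0,"hand":-1},{"ax":0,"ay":0,"az":0,"x":0,"y":0,"z":0,"hand":-1},{"ax":0,"ay":0,"az":0,"x":0,"y":0,"z":0,"hand":-1}]'
python3 - <<'E'
from h import *
from plant import *
np.set_printoptions(precision=4,suppress=True)
s=get_state();c=read_camera("wrist");T=tooT(s)@c["T_tool_cam"];c["T"]=T;np.savez("w5.npz",**c)
print(s["eef_pos"]);p=np.array([.487,-.3005,0])
for z in(.05,.082):print(z,proj(c,p+[0,0,z]))
cv2.imwrite("pics/w5.png",cv2.resize(c["img"][60:330,150:450,::-1],(660,594)))
E
```

```text
time: 14.73
eef_pos: [0.4849, -0.2778, 0.2221]
tcp_rot: [0.423, -0.566, 0.567, -0.423]
contact_force: [1.1, -0.7, 1.5]
opening: 1.0
time: 15.15
eef_pos: [0.4837, -0.2986, 0.1195]
tcp_rot: [-0.423, 0.569, -0.564, 0.422]
contact_force: [0.8, 0.0, 1.2]
opening: 1.0
[ 0.4837 -0.2986  0.1195]
0.05 [279.3875 208.4739]
0.082 [279.3298 221.8426]
```

View pics/w5.png

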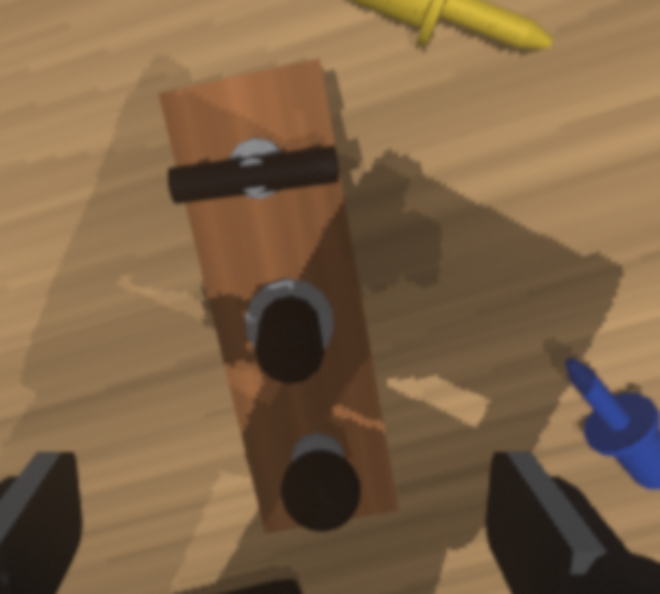

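The view shows the flange at (281,207) and the knob top at (282,219), centred between the fingers. The T-pin and ball pin lie clear of the jaws' line.

```bash
python3 - <<'E'
from h import *
from plant import *
np.set_printoptions(precision=4,suppress=True)
c=dict(np.load("w5.npz"));a=onz(c,(281.4,207.3),.05);b=onz(c,(281.8,219.1),.082);print(a,b)
s=get_state();R_=tooT(s)[:3,:3];pin=(a+b)/2;d=pin-s["eef_pos"];print(s["eef_pos"],"pin",pin,"tool move mm",1000*R_.T@np.r_[d[:2],0]);print(R_)
H=np.array([.4741,-.022,0]);print("hole-pin tool",1000*R_.T@np.r_[(H-pin)[:2],0])
E
```

```text
[ 0.4875 -0.3023  0.05  ] [ 0.4884 -0.3027  0.082 ]
[ 0.4855 -0.2999  0.1226] pin [ 0.488  -0.3025  0.066 ] tool move mm [ 1.7546 -0.0012  3.0649]
[[-0.2841 -0.0002  0.9588]
 [-0.9588  0.0003 -0.2841]
 [-0.0002 -1.     -0.0003]]
hole-pin tool [-264.9977    0.0743  -92.9665]
```

The arm was still settling in that reading, so I'll retake the shot settled and locate the flange and knob by mask.

```bash
python3 - <<'E'
from h import *
from plant import *
np.set_printoptions(precision=4,suppress=True)
s=get_state();c=read_camera("wrist");c["T"]=tooT(s)@c["T_tool_cam"];np.savez("w6.npz",**c)
o=dict(np.load("w5.npz"))
sh=cv2.phaseCorrelate(cv2.cvtColor(o["img"],7)[100:240,200:340].astype(np.float32),cv2.cvtColor(c["img"],7)[100:240,200:340].astype(np.float32));print(s["eef_pos"],"shift",sh)
g=cv2.cvtColor(c["img"],7);m=(g[195:240,255:310]<45).astype(np.uint8)
n,l,st,ce=cv2.connectedComponentsWithStats(m);k=1+st[1:,4].argmax();print("dark",st[k],ce[k]+[255,195])
u=st[k][0]+255+st[k][2]/2-.5;vb=st[k][1]+195+st[k][3]
dx=np.array(sh[0]);print(onz(c,np.array([281.4,207.3])+dx,.05),onz(c,np.array([281.8,219.1])+dx,.082))
p=onz(c,np.array([281.6,207.3])+dx,.05)*.5+onz(c,np.array([281.8,219.1])+dx,.082)*.5
R_=tooT(s)[:3,:3];print("tool move",1000*R_.T@np.r_[(p-s["eef_pos"])[:2],0],"u",u,"vbot",vb,"hole-pin",1000*R_.T@np.r_[(np.array([.4741,-.022,0])-p)[:2],0])
E
```

```text
[ 0.4855 -0.2999  0.1226] shift ((-0.3356481929259587, 0.3293129349750785), 0.5508482658568724)
dark [ 10   2  31  39 938] [280.1429 216.4883]
[ 0.4886 -0.3033  0.05  ] [ 0.4893 -0.3036  0.082 ]
tool move [ 2.4655 -0.0016  4.2749] u 280.0 vbot 236 hole-pin [-265.7086    0.0748  -94.1766]
```

```bash
python3 -m inch '[{"ax":0,"ay":0,"az":0,"x":2.5,"y":20,"z":4,"hand":-1},{"ax":0,"ay":0,"az":0,"x":0,"y":30,"z":0,"hand":-1},{"ax":0,"ay":0,"az":0,"x":0,"y":30,"z":0,"hand":-1},{"ax":0,"ay":0,"az":0,"x":0,"y":13,"z":0,"hand":-1},{"ax":0,"ay":0,"az":0,"x":0,"y":0,"z":0,"hand":-1}]'
python3 -m inch '[{"ax":0,"ay":0,"az":0,"x":0,"y":0,"z":0,"hand":0.2},{"ax":0,"ay":0,"az":0,"x":0,"y":0,"z":0,"hand":1},{"ax":0,"ay":0,"az":0,"x":0,"y":0,"z":0,"hand":1},{"ax":0,"ay":0,"az":0,"x":0,"y":0,"z":0,"hand":1},{"ax":0,"ay":0,"az":0,"x":0,"y":0,"z":0,"hand":1}]' 80
python3 -m inch '[{"ax":0,"ay":0,"az":0,"x":0,"y":0,"z":0,"hand":1},{"ax":0,"ay":0,"az":0,"x":0,"y":0,"z":0,"hand":1},{"ax":0,"ay":0,"az":0,"x":0,"y":0,"z":0,"hand":1},{"ax":0,"ay":0,"az":0,"x":0,"y":0,"z":0,"hand":1}]'
```

```text
time: 15.67
eef_pos: [0.4879, -0.3025, 0.028]
tcp_rot: [-0.423, 0.567, -0.565, 0.423]
contact_force: [-1.0, 0.4, 1.1]
opening: 0.999
time: 16.08
eef_pos: [0.4892, -0.3041, 0.0304]
tcp_rot: [0.423, -0.566, 0.567, -0.423]
contact_force: [1.7, -0.8, 0.9]
opening: 0.301
time: 16.42
eef_pos: [0.4893, -0.3035, 0.0305]
tcp_rot: [0.423, -0.566, 0.567, -0.423]
contact_force: [0.3, 2.2, 6.9]
opening: 0.229
```

```bash
python3 -m inch '[{"ax":0,"ay":0,"az":0,"x":0,"y":-10,"z":0,"hand":1},{"ax":0,"ay":0,"az":0,"x":0,"y":-20,"z":0,"hand":1},{"ax":0,"ay":0,"az":0,"x":0,"y":-30,"z":0,"hand":1},{"ax":0,"ay":0,"az":0,"x":0,"y":-30,"z":0,"hand":1},{"ax":0,"ay":0,"az":0,"x":0,"y":0,"z":0,"hand":1}]'
python3 -m inch '[{"ax":0,"ay":0,"az":0,"x":0,"y":-5,"z":0,"hand":1},{"ax":0,"ay":0,"az":0,"x":0,"y":0,"z":0,"hand":1},{"ax":0,"ay":0,"az":0,"x":0,"y":0,"z":0,"hand":1}]'
python3 - <<'E'
from h import *
from plant import *
np.set_printoptions(precision=4,suppress=True)
s=get_state();c=read_camera("wrist");n=read_camera("scene");c["T"]=tooT(s)@c["T_tool_cam"];np.savez("w7.npz",**c);np.savez("s7.npz",**n)
print(s["eef_pos"],s["opening"],s["contact_force"])
f=lambda i,x,y,w_,h:cv2.resize(i[y:y+h,x:x+w_,::-1],(400,400),interpolation=cv2.INTER_CUBIC)
k=proj(n,s["eef_pos"]+[0,0,.04]);print(k);x,y=int(k[0])-50,int(k[1])-50
print(x,y);cv2.imwrite("pics/grasp.png",np.hstack([f(n["img"],x,y,100,100),f(c["img"],200,150,160,160)]))
E
```

```text
time: 16.83
eef_pos: [0.4916, -0.3066, 0.1265]
tcp_rot: [0.422, -0.562, 0.571, -0.424]
contact_force: [0.7, -1.5, -0.3]
opening: 0.225
time: 17.08
eef_pos: [0.4876, -0.3029, 0.1227]
tcp_rot: [-0.423, 0.567, -0.566, 0.423]
contact_force: [-0.2, -0.3, -1.5]
opening: 0.23
[ 0.4876 -0.3029  0.1227] 0.229978293712755 [-0.2014 -0.3427 -1.4734]
[167.213  242.2678]
117 192
```

View pics/grasp.png

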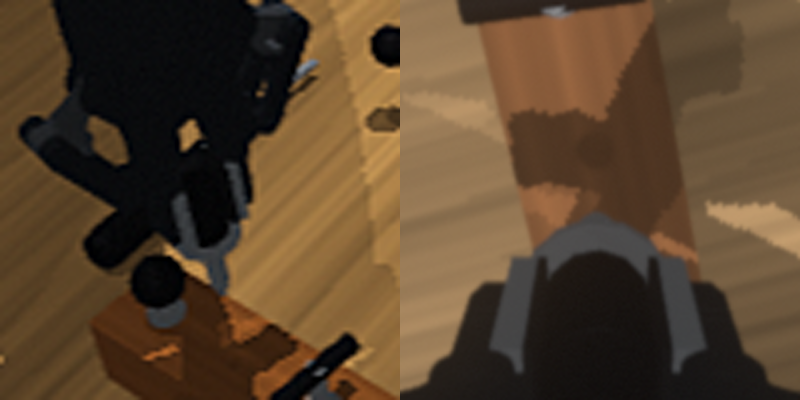

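The pin hangs upright and centred in the jaws, with the flange apex at (279,235). The emptied block hole shows at (279,211), which gives the pin's original axis exactly. That was my last picture, so I'll use numbers from here.

```bash
python3 - <<'E'
from h import *
np.set_printoptions(precision=4,suppress=True)
c=dict(np.load("w7.npz"));p=onz(c,(278.8,210.8),.046);print("block hole",p)
T=c["T_tool_cam"];f=315.5
for y in(-.0195,-.0155):
  d=T[:3,:3]@np.array([(278.8-c["cx"])/f,(234.8-c["cy"])/f,1]);q=T[:3,3]+d*(y-T[1,3])/d[1];print("flange edge tool",q)
from plant import get_state
s=get_state();R_=tooT(s)[:3,:3];print(s["eef_pos"])
for n,P in(("block",p),):
  print("offset pin-grasp tool", 1000*R_.T@np.r_[P[:2]-[.4893,-.3035],0])
  print("H-TCP", 1000*R_.T@np.r_[np.array([.4741,-.022])-s["eef_pos"][:2],0])
# dark knob centroid columns for x
g=cv2.cvtColor(c["img"],7)
fl=(g[228:250,240:320]>70)&(cv2.cvtColor(c["img"],40)[228:250,240:320,1]<60)
for r in range(4,20,4):
  x=np.nonzero(fl[r])[0]; print(r+228,x.min()+240 if len(x) else None,x.max()+240 if len(x) else None)
E
```

```text
block hole [ 0.4873 -0.3033  0.046 ]
flange edge tool [ 0.0006 -0.0195  0.0164]
flange edge tool [ 0.0006 -0.0155  0.0149]
[ 0.4874 -0.3027  0.1221]
offset pin-grasp tool [ 0.4088  0.0055 -1.9525]
H-TCP [-265.3405    0.6301  -92.5718]
232 None None
236 277 277
240 267 288
244 261 294
```

```bash
python3 -m inch '[{"ax":0,"ay":0,"az":0,"x":-30,"y":-5,"z":-15,"hand":1},{"ax":0,"ay":0,"az":0,"x":-38,"y":0,"z":-20,"hand":1},{"ax":0,"ay":0,"az":0,"x":-38,"y":0,"z":-20,"hand":1},{"ax":0,"ay":0,"az":0,"x":-38,"y":0,"z":-20,"hand":1},{"ax":0,"ay":0,"az":0,"x":-38,"y":0,"z":-20,"hand":1}]'
python3 -m inch '[{"ax":0,"ay":0,"az":0,"x":-38,"y":0,"z":-20,"hand":1},{"ax":0,"ay":0,"az":0,"x":-30,"y":0,"z":-15,"hand":1},{"ax":0,"ay":0,"az":0,"x":-15,"y":0,"z":-10,"hand":1},{"ax":0,"ay":0,"az":0,"x":0,"y":0,"z":0,"hand":1},{"ax":0,"ay":0,"az":0,"x":0,"y":0,"z":0,"hand":1}]'
python3 -m inch '[{"ax":0,"ay":0,"az":0,"x":0,"y":0,"z":0,"hand":1},{"ax":0,"ay":0,"az":0,"x":0,"y":0,"z":0,"hand":1},{"ax":0,"ay":0,"az":0,"x":0,"y":0,"z":0,"hand":1}]'
python3 - <<'E'
from h import *
from plant import *
np.set_printoptions(precision=4,suppress=True)
s=get_state();c=read_camera("wrist");c["T"]=tooT(s)@c["T_tool_cam"];np.savez("w8.npz",**c)
e=proj(c,[.4741,-.022,.0545]);print("expected hole px",e,s["eef_pos"],s["contact_force"])
g=cv2.cvtColor(c["img"],7);x,y=np.round(e).astype(int)
print(g[y-20:y+21:2,x-20:x+21:2])
E
```

```text
time: 17.6
eef_pos: [0.4485, -0.1051, 0.1275]
tcp_rot: [-0.423, 0.568, -0.566, 0.422]
contact_force: [0.5, 0.3, -0.8]
opening: 0.233
time: 18.02
eef_pos: [0.43, -0.0151, 0.1281]
tcp_rot: [-0.424, 0.566, -0.566, 0.423]
contact_force: [0.3, -0.6, -1.1]
opening: 0.232
time: 18.27
eef_pos: [0.431, -0.0169, 0.1288]
tcp_rot: [-0.423, 0.567, -0.567, 0.422]
contact_force: [0.1, 0.3, -0.5]
opening: 0.23
expected hole px [268.4074 158.2558] [ 0.431  -0.0169  0.1288] [ 0.0843  0.2684 -0.4723]
[[153 152 152 153 154 156 156 156 155 155 155 155 155 156 155 155 154 153
  153 153 153]
 [154 154 155 154 156 158 157 157 157 157 158 157 157 158 158 158 157 156
  156 156 156]
 [153 152 154 153 154 155 155 155 155 155 155 155 156 156 157 157 156 154
  153 155 154]
 [151 150 151 151 151 153 153 153 153 154 153 153 153 153 154 153 152 151
  151 151 151]
 [151 151 151 151 151 153 154 154 154 152 151 152 153 154 154 154 153 151
  151 152 152]
 [152 152 152 153 153 155 155 150 139 131 126 121 138 150 155 156 154 152
  152 153 153]
 [152 152 152 152 153 154 148 116 108  99  90  90 106 126 145 154 153 152
  151
[... 556 characters left out ...]
0 150 151 147 123 111  87  83  85  86  91 106 125 140 151 151
  151 149 134]
 [150 150 150 150 151 153 141 123 114 101  93  95 111 123 136 151 152 151
  152 144  97]
 [148 148 148 148 148 151 150 141 126 124 122 123 127 136 149 151 150 150
  148 121  94]
 [150 149 149 150 150 152 152 151 150 145 143 144 147 151 151 151 150 149
  147 105  87]
 [152 152 153 153 153 155 154 155 155 154 155 153 153 154 155 155 153 152
  151 117  88]
 [154 153 153 153 154 156 156 156 156 157 156 156 156 156 156 156 156 154
  133 109  89]
 [149 149 149 149 150 151 151 150 151 152 151 151 151 151 151 151 151 150
  139  89  86]
 [150 149 150 149 149 151 151 151 151 150 151 150 151 151 151 151 150 149
  135  88  85]]
```

The hole is a clean disc right at the expected pixel. Take its centroid and the move.

```bash
python3 - <<'E'
from h import *
from plant import *
np.set_printoptions(precision=4,suppress=True)
c=dict(np.load("w8.npz"));g=cv2.cvtColor(c["img"],7)
m=(g[144:178,252:284]<140).astype(np.uint8);n,l,st,ce=cv2.connectedComponentsWithStats(m);k=1+st[1:,4].argmax()
(e,ax,an)=cv2.fitEllipse(max(cv2.findContours((l==k).astype(np.uint8),0,1)[0],key=len));uv=np.array(e)+[252,144];print(st[k],ce[k]+[252,144],uv,ax)
s=get_state();R_=tooT(s)[:3,:3]
for z in(.052,.0545):
  H=onz(c,uv,z);print(z,H,"move to put TCP over it",1000*R_.T@np.r_[(H-s["eef_pos"])[:2],0])
print(R_)
E
```

```text
[  6   4  22  22 392] [268.2806 158.4133] [268.291  158.4231] (21.137653350830078, 21.804258346557617)
0.052 [ 0.4737 -0.0217  0.052 ] move to put TCP over it [-7.5139 -0.0148 42.3257]
0.0545 [ 0.474  -0.0219  0.0545] move to put TCP over it [-7.4309 -0.0149 42.6501]
[[-0.2859 -0.0003  0.9583]
 [-0.9583 -0.     -0.2859]
 [ 0.0001 -1.     -0.0003]]
```

```bash
python3 -m inch '[{"ax":0,"ay":0,"az":0,"x":-4,"y":0,"z":22,"hand":1},{"ax":0,"ay":0,"az":0,"x":-3.2,"y":0,"z":21,"hand":1},{"ax":0,"ay":0,"az":0,"x":0,"y":20,"z":0,"hand":1},{"ax":0,"ay":0,"az":0,"x":0,"y":20,"z":0,"hand":1},{"ax":0,"ay":0,"az":0,"x":0,"y":0,"z":0,"hand":1}]'
python3 -m inch '[{"ax":0,"ay":0,"az":0,"x":0,"y":0,"z":0,"hand":1},{"ax":0,"ay":0,"az":0,"x":0,"y":0,"z":0,"hand":1},{"ax":0,"ay":0,"az":0,"x":0,"y":0,"z":0,"hand":1},{"ax":0,"ay":0,"az":0,"x":0,"y":0,"z":0,"hand":1}]'
```

```text
time: 18.73
eef_pos: [0.4714, -0.0212, 0.085]
tcp_rot: [-0.424, 0.569, -0.565, 0.421]
contact_force: [-0.4, -0.5, -1.3]
opening: 0.233
time: 19.07
eef_pos: [0.475, -0.0215, 0.0903]
tcp_rot: [0.422, -0.566, 0.567, -0.424]
contact_force: [0.6, 0.5, -0.6]
opening: 0.228
```

```bash
python3 -m inch '[{"ax":0,"ay":0,"az":0,"x":0,"y":3,"z":0,"hand":1},{"ax":0,"ay":0,"az":0,"x":0,"y":4,"z":0,"hand":1},{"ax":0,"ay":0,"az":0,"x":0,"y":4,"z":0,"hand":1},{"ax":0,"ay":0,"az":0,"x":0,"y":0,"z":0,"hand":1},{"ax":0,"ay":0,"az":0,"x":0,"y":0,"z":0,"hand":1}]'
python3 -m inch '[{"ax":0,"ay":0,"az":0,"x":0,"y":3,"z":0,"hand":1},{"ax":0,"ay":0,"az":0,"x":0,"y":3,"z":0,"hand":1},{"ax":0,"ay":0,"az":0,"x":0,"y":0,"z":0,"hand":1},{"ax":0,"ay":0,"az":0,"x":0,"y":0,"z":0,"hand":1}]'
```

```text
time: 19.48
eef_pos: [0.4736, -0.021, 0.0774]
tcp_rot: [-0.423, 0.567, -0.566, 0.423]
contact_force: [-0.2, 0.2, -1.2]
opening: 0.23
time: 19.82
eef_pos: [0.4743, -0.0213, 0.0719]
tcp_rot: [0.423, -0.566, 0.567, -0.423]
contact_force: [0.6, 0.3, -1.2]
opening: 0.23
```

The tip is inside the lid hole and there is no side force. Continue.

```bash
python3 -m inch '[{"ax":0,"ay":0,"az":0,"x":0,"y":4,"z":0,"hand":1},{"ax":0,"ay":0,"az":0,"x":0,"y":4,"z":0,"hand":1},{"ax":0,"ay":0,"az":0,"x":0,"y":4,"z":0,"hand":1},{"ax":0,"ay":0,"az":0,"x":0,"y":0,"z":0,"hand":1}]'
python3 -m inch '[{"ax":0,"ay":0,"az":0,"x":0,"y":3,"z":0,"hand":1},{"ax":0,"ay":0,"az":0,"x":0,"y":3,"z":0,"hand":1},{"ax":0,"ay":0,"az":0,"x":0,"y":3,"z":0,"hand":1},{"ax":0,"ay":0,"az":0,"x":0,"y":0,"z":0,"hand":1}]'
python3 -m inch '[{"ax":0,"ay":0,"az":0,"x":0,"y":3,"z":0,"hand":1},{"ax":0,"ay":0,"az":0,"x":0,"y":3,"z":0,"hand":1},{"ax":0,"ay":0,"az":0,"x":0,"y":0,"z":0,"hand":1}]'
```

```text
time: 20.15
eef_pos: [0.4743, -0.0216, 0.0593]
tcp_rot: [0.423, -0.566, 0.567, -0.423]
contact_force: [1.8, -2.0, -2.5]
opening: 0.233
time: 20.48
eef_pos: [0.4744, -0.0215, 0.0506]
tcp_rot: [0.423, -0.566, 0.567, -0.423]
contact_force: [3.9, -3.2, -2.5]
opening: 0.234
time: 20.73
eef_pos: [0.4744, -0.0215, 0.0446]
tcp_rot: [0.423, -0.566, 0.567, -0.423]
contact_force: [3.0, -3.5, -2.3]
opening: 0.231
```

The tip has passed into the base mouth with a slight side load (~5 N), so I'll nudge toward it and continue.

```bash
python3 -m inch '[{"ax":0,"ay":0,"az":0,"x":0.4,"y":0,"z":0.7,"hand":1},{"ax":0,"ay":0,"az":0,"x":0,"y":2,"z":0,"hand":1},{"ax":0,"ay":0,"az":0,"x":0,"y":0,"z":0,"hand":1}]'
python3 -m inch '[{"ax":0,"ay":0,"az":0,"x":0,"y":2,"z":0,"hand":1},{"ax":0,"ay":0,"az":0,"x":0,"y":2,"z":0,"hand":1},{"ax":0,"ay":0,"az":0,"x":0,"y":2,"z":0,"hand":1},{"ax":0,"ay":0,"az":0,"x":0,"y":0,"z":0,"hand":1}]'
python3 -m inch '[{"ax":0,"ay":0,"az":0,"x":0,"y":2,"z":0,"hand":1},{"ax":0,"ay":0,"az":0,"x":0,"y":2,"z":0,"hand":1},{"ax":0,"ay":0,"az":0,"x":0,"y":0,"z":0,"hand":1}]'
```

```text
time: 20.98
eef_pos: [0.4744, -0.0218, 0.0426]
tcp_rot: [-0.423, 0.567, -0.567, 0.423]
contact_force: [2.3, -2.6, -1.0]
opening: 0.23
time: 21.32
eef_pos: [0.4748, -0.0221, 0.0371]
tcp_rot: [0.423, -0.566, 0.567, -0.423]
contact_force: [2.6, -4.4, 2.3]
opening: 0.229
time: 21.57
eef_pos: [0.475, -0.0223, 0.0333]
tcp_rot: [0.423, -0.566, 0.567, -0.423]
contact_force: [0.6, -5.7, 3.0]
opening: 0.232
```

```bash
python3 -m inch '[{"ax":0,"ay":0,"az":0,"x":0.7,"y":1.5,"z":0,"hand":1},{"ax":0,"ay":0,"az":0,"x":0,"y":1,"z":0,"hand":1},{"ax":0,"ay":0,"az":0,"x":0,"y":0,"z":0,"hand":1}]'
python3 -m inch '[{"ax":0,"ay":0,"az":0,"x":0,"y":1,"z":0,"hand":1},{"ax":0,"ay":0,"az":0,"x":0,"y":1,"z":0,"hand":1},{"ax":0,"ay":0,"az":0,"x":0,"y":0,"z":0,"hand":1}]'
python3 -m inch '[{"ax":0,"ay":0,"az":0,"x":0,"y":1,"z":0,"hand":1},{"ax":0,"ay":0,"az":0,"x":0,"y":1,"z":0,"hand":1},{"ax":0,"ay":0,"az":0,"x":0,"y":0,"z":0,"hand":1}]'
```

```text
time: 21.82
eef_pos: [0.475, -0.0225, 0.031]
tcp_rot: [0.423, -0.566, 0.567, -0.423]
contact_force: [0.9, -3.3, 4.0]
opening: 0.229
time: 22.07
eef_pos: [0.4751, -0.0225, 0.0303]
tcp_rot: [-0.423, 0.567, -0.567, 0.423]
contact_force: [-2.9, -3.0, 13.4]
opening: 0.233
time: 22.32
eef_pos: [0.4751, -0.0226, 0.0301]
tcp_rot: [-0.424, 0.567, -0.566, 0.423]
contact_force: [-9.4, -1.6, 26.1]
opening: 0.232
```

The hard stop is at TCP z = 30.1 mm, where 30.5 was expected for the flange seated and the lid shut, and 26 N of downforce is being held. I'll do one numeric check of the lid angle through the ball handle, against the sprung-up picture.

```bash
python3 -m inch '[{"ax":0,"ay":0,"az":0,"x":0,"y":0,"z":0,"hand":1},{"ax":0,"ay":0,"az":0,"x":0,"y":0,"z":0,"hand":1},{"ax":0,"ay":0,"az":0,"x":0,"y":0,"z":0,"hand":1}]'
python3 - <<'E'
from h import *
from plant import *
np.set_printoptions(precision=2,suppress=True)
a=dict(np.load("s4.npz"));n=read_camera("scene");np.savez("s9.npz",**n)
j=np.array([.284,.958]);y=np.array([-.958,.284]);b0=np.array([.4894,.0359])-.122*j+.0433*y
for z in(.041,.055): print("model",z,proj(n,np.r_[b0,z]))
for c in(a,n):
  m=(cv2.cvtColor(c["img"],7)[190:225,200:232]<30).astype(np.uint8);q,l,st,ce=cv2.connectedComponentsWithStats(m)
  print([(st[i].tolist(),ce[i]+[200,190]) for i in range(1,q) if st[i][4]>25])
t=read_camera("top")["img"];o=np.load("top.npz")["img"]
d=np.abs(t.astype(int)-o).max(2)
for k,(u,v) in dict(tape=(230,138),roll=(355,143),jar=(150,160),embl=(305,140),screwdr=(360,290),brayer=(116,252),tee=(392,203),ball=(393,249)).items(): print(k,d[v-8:v+9,u-8:u+9].mean().round(1))
s=get_state();print(s["eef_pos"],s["contact_force"],s["opening"],s["time"])
E
```

```text
time: 22.57
eef_pos: [0.4751, -0.0226, 0.0302]
tcp_rot: [-0.424, 0.567, -0.566, 0.423]
contact_force: [-9.0, -2.3, 24.2]
opening: 0.229
model 0.041 [214.91 207.31]
model 0.055 [214.39 203.08]
[([10, 9, 10, 10, 71], array([214.17, 202.97]))]
[([10, 13, 10, 10, 80], array([214.6 , 207.65]))]
tape 8.5
roll 10.5
jar 6.7
embl 11.4
screwdr 7.3
brayer 6.5
tee 8.1
ball 8.0
[ 0.48 -0.02  0.03] [-8.14 -1.92 25.13] 0.23086816638741875 22.6667
```

The ball moved from row 203.0 (model on springs: 203.1) to row 207.7 (model shut: 207.3), so the lid is shut. The bystanders are unchanged. Handing in.

```bash
python3 -c "
from plant import *
print(sign_off()); print(get_state()['contact_force'])"
```

```text
the job is handed in; nothing more can be done
None
the job is handed in; nothing more can be done
```

The jig is loaded and shut, and I handed it in with the gripper still pressing down on the pin. I pushed the tray home until it met about 15 N at its stop, with the upper half still standing open. Then I tipped the upper half down onto its springs, took the black straight-knob pin with the wide flange, and pushed it through all three holes.

**Last checks:**
- **Flange:** the tool stopped hard at z = 30.1–30.2 mm, where I expected 30.5 mm with the flange seated. It was holding about 25 N of downforce at about 22.7 s.
- **Upper half:** the ball handle's image row went from 203.0 on the springs to 207.7. The model puts a shut jig at 207.3.
- **Other things:** before-and-after differences at the bystanders in the top view were small, with no sign that anything moved. I did not measure each one's shift.
- **Tray:** after it was pushed home I did not measure it again. The pin did go through the tray to the expected depth.

**What disagreed:**
- **Tool length:** the closed fingertips turned out to be 26 mm behind the reported TCP, not 11 mm ahead of it as stated. My first push therefore passed over the tray's lip, and I found the true offset by touching the tray, which briefly took about 30 N.
- **Side load:** about 8–9 N of sideways force remained on the tool when I handed in.

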